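# Fit the crate stop on the floor rail

## Task

Fit the loose steel crate stop onto the two pins of the floor rail, with its rubber-faced upright on the bottle-crate side: set its foot down on the pins gently and slide it lightly along the rail to feel for them, never forcing it and never letting it fall from a height, until both holes drop over the pins and the foot lies fully home, flat on the rail. Then let go of it, and leave everything else where it is.

Things in the scene. Friction and masses are not known exactly. Their poses are not given: they have to be found in the camera images.
- stop_grip (a point): Grip point of the crate stop, a loose steel angle of about 0.5 kg standing on its foot: middle of the upright, 45 mm above the foot's underside, half-way through its thickness. x along the upright, z up, y from the foot to the rubber face. Upright with rubber buffer: 140 mm long (x), 10 mm thick (y), top 68 mm above the underside.
- stop_foot (a point): Middle of the underside of the stop's foot (same axes as stop_grip, which lies 33 mm to its +y side and 45 mm up). The foot is a flat plate 140 mm (x) by 56 mm (y), 5 mm thick, with two round through holes of 14 mm diameter at x = -25 and +25 mm, y = 0. Set down on the pins and let go, the stop tips over to its rubber side; hold it until it drops.
- rail: Floor rail: fixed aluminium profile, 260 mm long (x), 50 mm wide (y), 20 mm high; origin under its middle; y towards the bottle crate. From its 12 mm wide middle slot two steel pins stand up, clamped in place: 10 mm thick, chamfered tops, reaching 9 mm above the rail's top face, on the centre line, 50 mm apart along x.
- rail_top (a point): Middle of the rail's top face, axes as the rail's. The pin pair is clamped at a different place each time: the point half-way between the pins lies up to 20 mm to the -x or +x side of this point and is not reported; find it by feel or look. Fitted, the stop's x and y axes point as the rail's and stop_foot lies on the top face, half-way between the pins. Over 40 N on rail or pins is forcing it.
- crate_bottles: Fixed grey plastic crate with empty brown bottles, 300 x 200 mm, 120 mm high (bottles reach 238 mm), on the left (+y). Origin under its centre.
- crate_cans: Fixed grey plastic crate with crushed cans, 300 x 200 mm, 120 mm high (cans up to about 140 mm), on the right (-y). Origin under its centre.
- mug: White ceramic mug, 82 mm across, 95 mm high, handle towards the robot. Leave alone. Origin under its centre.
- jar_lid: Steel jar lid lying open side up, 72 mm across, 12 mm high. Leave alone. Origin under its centre.
- flat_can: Crushed aluminium can, a disc 68 mm across and 21 mm high. Leave alone. Origin under its centre.
- hex_key: Dark steel hex key, 90 x 28 mm, 6 mm thick, lying flat. Leave alone. Origin at the middle of its long arm.
- pet_bottle: Empty green PET bottle with twist cap, lying, 64 mm across, 220 mm long along its y. Leave alone. Origin under its middle.
- bent_can: Half-crushed aluminium can, standing, 68 mm across, 58 mm high. Leave alone. Origin under its centre.
- glass_jar: Open glass jar, standing, 72 mm across, 105 mm high. Leave alone. Origin under its centre.
Things that resemble listed ones, but are neither listed nor needed, are in the scene too. What is shaped like the part that bears stop_grip but purple or yellow is not meant.

How it is judged:
On the way:
1. the stop is lifted off the floor (height (world z) of stop_grip above 0.085 m), for 0.1 s.
At the end, for the whole second after the job is handed in: The stop lies flat on the rail with both holes round the pins: its grip point 45 mm (+-2.5) above the rail's top, 33 mm (+-6) to the bottle-crate side of the centre line and within 26 mm of the rail's middle, tilted less than 0.04 rad and parallel to the rail within 0.12 rad; it is released (z of stop_grip in the frame of rail_top between 0.0425 and 0.0475 m and y of stop_grip in the frame of rail_top between 0.027 and 0.039 m and x of stop_grip in the frame of rail_top between -0.026 and 0.026 m and angle between stop_grip's own z axis and vertical below 0.04 rad and angle between the x axis of stop_grip and the x axis of rail_top, either way round below 0.12 rad); the robot touches nothing.
It fails at once if the stop is forced against the rail or its pins with more than 40 N (contact force between stop and rail above 40 N).
It fails at once if the stop is let go of while it is more than about 20 mm above the pins (contact force between the fingers and stop below 0.05 N and height (world z) of stop_grip above 0.095 m).
It fails at once if a bystander is pushed aside by more than 20 mm (distance of any of mug, jar_lid, flat_can, hex_key, pet_bottle, bent_can, glass_jar from where it was at the start of the episode above 0.02 m).
It also fails if it takes over 72 s, if anything falls off the work surface, if the arm or the gripper's body presses on something with over 40 N, if the wrist force passes 120 N, or if a joint passes its speed limit or range.

## Robot

A 6-joint arm with a two-finger parallel gripper is mounted at the origin on the work surface. World frame = base frame: x ahead of the robot, y to its left, z up, the work surface at z = 0. Lengths are in m, angles in rad, forces in N, time in s.
With the tool pointing down it reaches from about 0.35 to 0.775 m from the base axis. Payload 7.3 kg.
Tool frame: the origin (TCP) lies on the centre line of the jaws, within the pads' length; the fingertips stand 25 mm ahead of it and the grasp point (between the pads) lies 6 mm ahead of it; z points along the fingers, y is the line along which they close (so a half turn about z gives the same grasp; the last joint's range is limited). The gripper opens to 92 mm and grips with 3 to 60 N. Pads are 19 mm wide; open, the fingers measure 130 mm over their backs; the gripper's body (75 mm by 190 mm) begins 47 mm behind the grasp point.
Start: joints at [-1.332, 0.342, 1.524, -0, 1.275, -0.146], TCP at [0.197, -0.487, 0.252] pointing down, gripper open.
Joint ranges: [-2.53, 2.53], [-0.77, 2.02], [0.04, 2.7], [-1, 4.14], [0.28, 2.66], [-3.11, 3.11]. Speed limits (rad/s): [2.57, 2.57, 3.14, 3.14, 3.14, 3.14].

## Interface

Orientations are given as [roll, pitch, yaw] about the fixed x, y, z axes, in that order (R = Rz(yaw) Ry(pitch) Rx(roll)).
In Python, from cell import status, read_camera, camera_info, ticket, models gives the robot as it stands.
- The arm moves only by the tool send_rows, never from a script. Its argument "plan" is a list of rows, each an object with "offset": the shift along the tool's x, y, z in mm, a list of three; "yaw": the turn about the tool's z in rad. In form: [{"offset": [dx, dy, dz], "yaw": yaw}, ...]. A call has 1 to 20 rows; each row shifts and turns the commanded pose from where the row before left it, along the tool's axes as they then stand; what a row does not reach is not made up. A row lasts 1/10 s, in which the tool goes at most 50 mm and 8.59 degrees, less where a joint would pass 70% of its speed; a pose out of reach is approached as far as the arm can. A call is refused whole if a number of a shift passes 50 or a number of a turn 0.15, either way. A call with a gripper value outside its range is refused whole. "hand" is the closure, from 0 (fully open) to 1 (shut), set as the call begins (left out, the last holds). The fingers move at their own pace and stop on an object; "squeeze" is the grip in N (left out, the last holds). Time passes only in rows, so rows that do not move let the fingers close. It gives the time, the measured TCP pose, the force, the opening and the grip force at its end, in the units of the state.
- status.observe(): the state, without advancing time (a new reading comes with each control period).
- read_camera(name): name is "scene" or "top"; returns the picture (384x512x3 uint8, red, green, blue); there is no depth.
- camera_info(name): a dict with "vfov" (degrees; the focal length in pixels is half the picture's height over the tangent of half this angle, whatever the lens; pixels are square), "cx", "cy" (the principal point, pixels), "origin" and "attitude" of the camera in the world. Camera axes: x right, y down, z forward; pixel columns grow to the right and rows downward; lengths in m; the calibration is good to about 2 mm. A picture is of the moment at which its call begins. camera_info takes no time and is no camera call.
- ticket.hand_in(): hands the job in; it is judged then, once.
Trained networks look in the newest picture that a camera, given by its name, has taken for a name from the list of things; names that differ only in an ending like _2 or _b are one class to them, and where a whole thing is asked for, a point or a joint stands for the part that bears it (a point fixed in the world has none). Each returns a list of dicts, best first, with "conf" (0 to 1); they miss things now and then, are a little off and sometimes report something else, mostly with a low value. They report only what shows in the picture. A call takes as long as a camera call. They do not tell look-alikes from the thing itself.
- models.regions_of(camera, label): "mask" (384x512 bool, what is visible of it) and "extent" ([left, top, right, bottom] in pixels, round what is visible of it).
The state is a dict: "time": time; "qpos": joint angles; "qvel": joint speeds; "joint_efforts": joint torques, N m; "tool_pos": TCP position; "tool_rot": TCP orientation; "contact_force": force on the tool from outside, world axes, zero at the start; "torque": the same for the moment, N m; "opening": finger opening in m; "grip_force": force on a finger pad.
Only numpy, scipy, OpenCV 4.12 (cv2) and the standard library are available. Lean on these libraries where they do the work, as an engineer would, in place of code of your own. Each camera call takes 0.05 s, during which the arm holds its last target. There are 200 camera calls.

## Working session

There is one attempt and no reset: what is moved stays moved. The work goes in short steps, Python scripts to look and compute and a tool call to move; the robot and the scene stay as the last step left them, time stands still between calls to the robot, and variables do not carry over. Pictures are saved under pics/ and viewed, at most 10 in all, crops included, and the job is handed in when it is done.

Besides the shell and the picture viewer there is one more tool, called in YAML: its name, and indented under it one key for each argument. send_rows: Moves the arm, as the interface text tells. Its arguments: {"type":"object","properties":{"plan":{"type":"array"},"hand":{"type":"number"},"squeeze":{"type":"number"}},"required":["plan"]}

```bash
mkdir -p pics; cat > h.py <<'E'
import numpy as np, cv2
from cell import status, read_camera, camera_info, ticket, models
from scipy.spatial.transform import Rotation as R
def cam(n):
    c=camera_info(n); f=192/np.tan(np.radians(c['vfov'])/2); return c,f
def rot(a):
    a=np.array(a); return a if a.shape==(3,3) else R.from_euler('xyz',a).as_matrix()
def px2w(n,u,v,z):
    c,f=cam(n); d=rot(c['attitude'])@np.array([(u-c['cx'])/f,(v-c['cy'])/f,1]); o=np.array(c['origin']); return o+d*(z-o[2])/d[2]
def w2px(n,p):
    c,f=cam(n); q=rot(c['attitude']).T@(np.array(p)-np.array(c['origin'])); return np.array([f*q[0]/q[2]+c['cx'],f*q[1]/q[2]+c['cy']])
def save(n,fn,crop=None,s=1):
    im=read_camera(n)[:,:,::-1]
    if crop: x0,y0,x1,y1=crop; im=im[y0:y1,x0:x1]
    im=cv2.resize(im,None,fx=s,fy=s,interpolation=cv2.INTER_CUBIC); cv2.imwrite('pics/'+fn,im)
E
python3 - <<'E'
from h import *
for n in ('scene','top'):
    print(camera_info(n)); save(n,n+'.png',s=1.5)
    for l in ('stop_grip','rail'):
        for d in models.regions_of(n,l): print(n,l,round(d['conf'],2),d['extent'])
print(status.observe())
E
```

```text
{'vfov': 53.64090140562321, 'cx': 255.42936956718248, 'cy': 193.7744178126743, 'origin': array([1.39824915, 0.10745775, 0.63510695]), 'attitude': array([-2.16509564, -0.0105171 ,  1.69938019])}
scene stop_grip 0.86 [171.0, 142.5, 220.0, 178.3]
scene stop_grip 0.68 [192.1, 172.8, 226.7, 220.8]
scene stop_grip 0.63 [295.0, 146.1, 342.9, 175.1]
scene rail 0.64 [304.9, 190.4, 328.3, 254.6]
{'vfov': 45.98708118895326, 'cx': 253.2604248791989, 'cy': 191.38119881029328, 'origin': array([0.3587059 , 0.01310273, 1.31601897]), 'attitude': array([-2.99954432, -0.02346935, -1.54653342])}
top stop_grip 0.98 [301.2, 248.3, 358.0, 291.7]
top stop_grip 0.84 [274.9, 172.8, 316.0, 222.0]
top stop_grip 0.58 [158.4, 262.3, 210.7, 299.2]
top rail 0.56 [178.6, 136.4, 202.7, 225.0]
{'time': 0.3, 'qpos': array([-1.33202629e+00,  3.42258242e-01,  1.52438468e+00,  1.14988164e-05,
        1.27540392e+00, -1.46018185e-01]), 'qvel': array([ 0.00021204, -0.00199535, -0.00545565, -0.00061961,  0.00087125,
        0.00044248]), 'joint_efforts': array([ 7.13275731e-04, -4.30737412e+01, -2.44090945e+01,  7.17050093e-02,
        5.20782662e-02, -7.27804922e-05]), 'tool_pos': array([ 0.1970557 , -0.48650388,  0.25150688]), 'tool_rot': array([-3.14114490e+00, -7.69661626e-05,  3.84784855e-01]), 'contact_force': array([0.71447087, 0.3082025 , 0.09220349]), 'torque': array([-0.03760633,  0.00195567,  0.04837054]), 'grip_force': 0.0, 'opening': 0.09197131041121345}
```

View pics/scene.png

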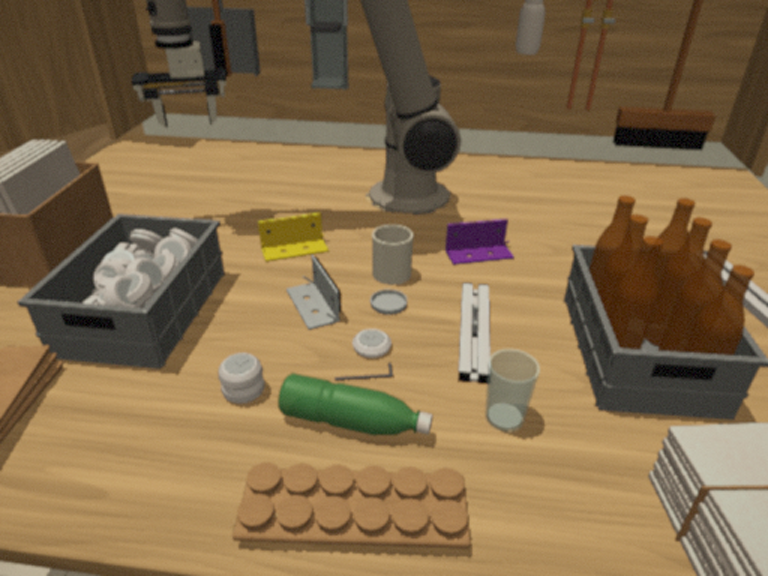

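View pics/top.png

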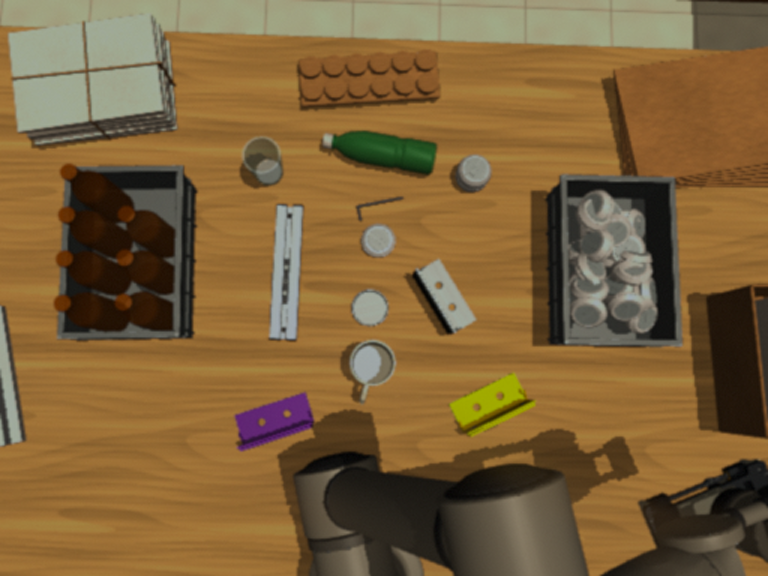

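Both pictures: the candidates in the top view (native pixels) are grey steel (295,197), yellow (328,270) and purple (183,280). The grey one is meant, and its dark rubber faces left (+y). The rail is at (191,181). Next a close crop, plus corner measurements.

```bash
python3 - <<'E'
from h import *
a=read_camera('top'); b=read_camera('scene')
A=cv2.resize(a[125:235,170:330,::-1],None,fx=5,fy=5,interpolation=cv2.INTER_CUBIC)
cv2.imwrite('pics/ctop.png',A)
B=cv2.resize(b[165:260,185:335,::-1],None,fx=5,fy=5,interpolation=cv2.INTER_CUBIC)
cv2.imwrite('pics/csc.png',B)
for l in ('stop_grip','rail'):
  for n in ('top','scene'):
    for d in models.regions_of(n,l):
        m=d['mask'].astype(np.uint8); r=cv2.minAreaRect(cv2.findNonZero(m)); bx=cv2.boxPoints(r)
        print(l,n,round(d['conf'],2),np.round(r[0],1),np.round(r[1],1))
        if n=='top':
            z=0.02 if l=='rail' else 0.0
            P=np.array([px2w(n,*p,z)[:2] for p in bx]); print(np.round(P,3).tolist(),np.round(P.mean(0),4),np.round(np.linalg.norm(P[1]-P[0]),3),np.round(np.linalg.norm(P[2]-P[1]),3))
E
```

```text
stop_grip top 0.87 [328.  269.3] [26.  51.7]
[[0.326, -0.15], [0.394, -0.285], [0.328, -0.317], [0.261, -0.183]] [ 0.3272 -0.234 ] 0.151 0.074
stop_grip top 0.85 [182.1 280.5] [24.8 52.7]
[[0.295, 0.266], [0.343, 0.125], [0.277, 0.101], [0.229, 0.241]] [0.2859 0.183 ] 0.149 0.07
stop_grip top 0.79 [295.4 197.5] [50.2 22.4]
[[0.577, -0.07], [0.614, -0.126], [0.489, -0.205], [0.453, -0.149]] [ 0.5333 -0.1373] 0.067 0.148
stop_grip top 0.72 [252.3 159.3] [21.9 22.6]
[[0.642, 0.039], [0.692, -0.007], [0.646, -0.055], [0.596, -0.008]] [ 0.644  -0.0079] 0.068 0.066
stop_grip scene 0.85 [319.  160.9] [28.  43.4]
stop_grip scene 0.72 [236.6 271.5] [103.8  30.3]
stop_grip scene 0.68 [210.1 196. ] [44.1 30.7]
rail top 0.96 [190.3 181.7] [19.2 91.3]
[[0.437, 0.197], [0.704, 0.198], [0.703, 0.142], [0.436, 0.143]] [0.5699 0.1701] 0.267 0.056
rail top 0.31 [174.7 107.3] [32.8 25.3]
[[0.833, 0.272], [0.846, 0.198], [0.747, 0.18], [0.734, 0.253]] [0.7899 0.2259] 0.075 0.101
rail top 0.24 [252.7  98.8] [75.1 21.8]
[[0.809, 0.111], [0.876, 0.101], [0.837, -0.121], [0.771, -0.109]] [ 0.8235 -0.0044] 0.068 0.225
rail scene 0.73 [236.6 271.2] [103.6  30.4]
rail scene 0.66 [316.  221.5] [67. 20.]
```

View pics/ctop.png

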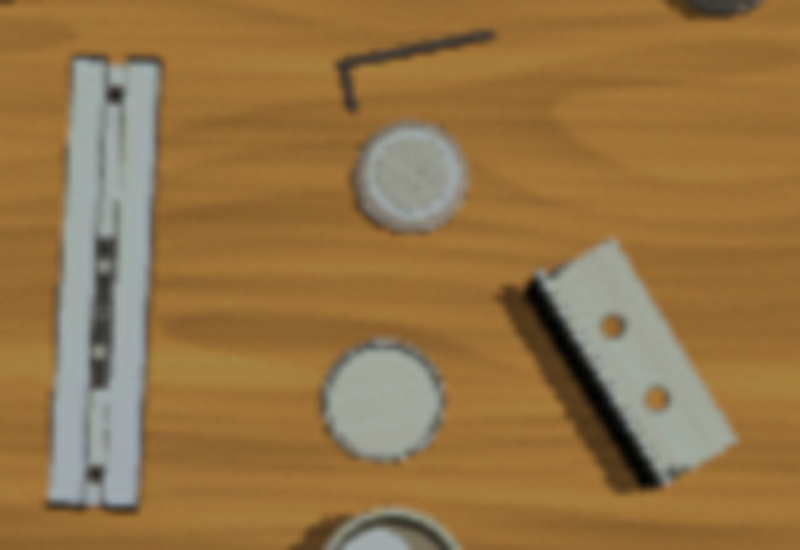

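View pics/csc.png

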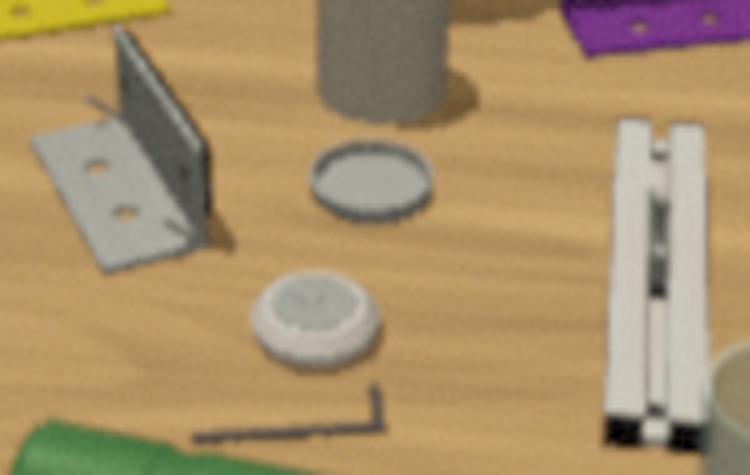

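The crops confirm the choice: the grey stop has holes at crop (612,325) and (656,399), with its rubber face to the left. The pins show as bright spots at (105,265) and (99,352). The rail corners are (73,58), (162,62), (138,510), (47,505).

```bash
python3 - <<'E'
from h import *
f=lambda U,V,z:px2w('top',170+(U+.5)/5-.5,125+(V+.5)/5-.5,z)[:2]
g=lambda U,V,z:px2w('scene',185+(U+.5)/5-.5,165+(V+.5)/5-.5,z)[:2]
def rep(name,P):
    P=np.array(P);d=P[0]-P[1];print(name,np.round(P,4).tolist(),'mid',np.round(P.mean(0),4),'len',np.round(np.linalg.norm(d),4),'ang',np.round(np.arctan2(d[1],d[0]),3))
rep('holes',[f(612,325,.003),f(656,399,.003)])
rep('holes sc',[g(126,213,.003),g(97,167,.003)])
c=[f(73,58,.02),f(162,62,.02),f(138,510,.02),f(47,505,.02)]
rep('rail axis',[(c[0]+c[1])/2,(c[2]+c[3])/2]); print('width',np.linalg.norm(c[0]-c[1]))
rep('pins',[f(105,265,.029),f(99,352,.029)])
rep('foot right edge',[f(613,240,.005),f(737,440,.005)])
rep('upright top edge rear',[f(530,287,.068),f(655,488,.068)])
rep('upright top edge sc rubber side',[g(207,150,.068),g(118,27,.068)])
rep('foot edge sc',[g(107,270,.005),g(32,140,.005)])
rep('rail end near sc',[g(607,420,.02),g(708,428,.02)])
rep('rail end far sc',[g(619,120,.02),g(704,124,.02)])
E
```

```text
holes [[0.5557, -0.1269], [0.5126, -0.1532]] mid [ 0.5341 -0.1401] len 0.0505 ang 0.549
holes sc [[0.5552, -0.1245], [0.5131, -0.1516]] mid [ 0.5342 -0.1381] len 0.0501 ang 0.571
rail axis [[0.7023, 0.1677], [0.4396, 0.1707]] mid [0.571  0.1692] len 0.2627 ang -0.011
width 0.05219264727918342
pins [[0.5786, 0.1686], [0.528, 0.1698]] mid [0.5533 0.1692] len 0.0506 ang -0.024
foot right edge [[0.6061, -0.1267], [0.4896, -0.2006]] mid [ 0.5478 -0.1636] len 0.138 ang 0.565
upright top edge rear [[0.5661, -0.0737], [0.4554, -0.1449]] mid [ 0.5108 -0.1093] len 0.1317 ang 0.571
upright top edge sc rubber side [[0.5803, -0.0711], [0.4616, -0.1473]] mid [ 0.521  -0.1092] len 0.141 ang 0.571
foot edge sc [[0.6104, -0.1221], [0.494, -0.1956]] mid [ 0.5522 -0.1588] len 0.1376 ang 0.563
rail end near sc [[0.7093, 0.1467], [0.7082, 0.1945]] mid [0.7087 0.1706] len 0.0478 ang -1.548
rail end far sc [[0.445, 0.1489], [0.4421, 0.1987]] mid [0.4436 0.1738] len 0.05 ang -1.512
```

Measured: hole midpoint (0.534,-0.139), yaw 0.563, so the grip point is at (0.516,-0.111). Pin midpoint is (0.553,0.169), with rail yaw about -0.012. The spans match the given 50, 140 and 260 mm. Now approaching above the stop.

send_rows:
  plan:
    - {"offset": [0, 0, 0], "yaw": -0.089}
    - {"offset": [0, 0, 0], "yaw": -0.089}
    - {"offset": [29.4, -9.2, 0], "yaw": 0}
    - {"offset": [29.4, -9.2, 0], "yaw": 0}
    - {"offset": [29.4, -9.2, 0], "yaw": 0}
    - {"offset": [29.4, -9.2, 0], "yaw": 0}
    - {"offset": [29.4, -9.2, 0], "yaw": 0}
    - {"offset": [29.4, -9.2, 0], "yaw": 0}
    - {"offset": [29.4, -9.2, 0], "yaw": 0}
    - {"offset": [29.4, -9.2, 0], "yaw": 0}
    - {"offset": [29.4, -9.2, 0], "yaw": 0}
    - {"offset": [29.4, -9.2, 0], "yaw": 0}
    - {"offset": [29.4, -9.2, 0], "yaw": 0}
    - {"offset": [29.4, -9.2, 0], "yaw": 0}
    - {"offset": [29.4, -9.2, 0], "yaw": 0}
    - {"offset": [29.4, -9.2, 0], "yaw": 0}
    - {"offset": [29.4, -9.2, 0], "yaw": 0}
    - {"offset": [29.4, -9.2, 0], "yaw": 0}
    - {"offset": [0, 0, 40], "yaw": 0}
    - {"offset": [0, 0, 40], "yaw": 0}
  hand: 0

```text
time: 2.6
tool_pos: [0.5176, -0.1104, 0.1717]
tool_rot: [3.139, -0.002, 0.565]
contact_force: [0.1, -0.1, -1.4]
opening: 0.0917
grip_force: 0.0
```

send_rows:
  plan:
    - {"offset": [0, 0, 20], "yaw": 0}
    - {"offset": [0, 0, 0], "yaw": 0}
    - {"offset": [0, 0, 0], "yaw": 0}

```text
time: 2.9
tool_pos: [0.5168, -0.1113, 0.1523]
tool_rot: [3.141, -0.0, 0.563]
contact_force: [1.1, -0.4, 0.3]
opening: 0.0919
grip_force: 0.0
```

```bash
python3 - <<'E'
from h import *
save('scene','ap.png',(150,90,310,230),4)
s=status.observe(); print(s['time'],s['tool_pos'],s['tool_rot'])
E
```

```text
2.95 [ 0.51725983 -0.11150948  0.1530737 ] [ 3.13966884e+00 -1.39256046e-03  5.62705219e-01]
```

View pics/ap.png

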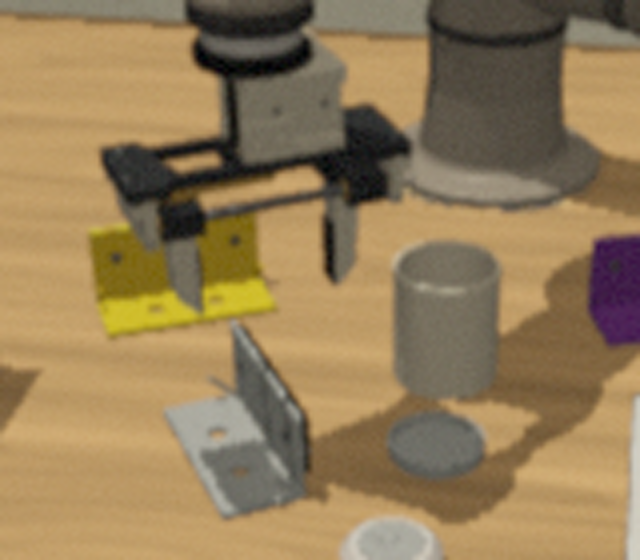

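```bash
python3 - <<'E'
from h import *
print(px2w('top',248,240,.095), [ (round(d['conf'],2),d['extent'],px2w('top',(d['extent'][0]+d['extent'][2])/2,(d['extent'][1]+d['extent'][3])/2,.095)) for d in models.regions_of('top','mug')[:2]])
print('crate edge',px2w('top',130,180,.12))
E
```

```text
[ 4.01806542e-01 -3.90305221e-04  9.50000000e-02] [(0.63, [276.5, 173.0, 318.4, 223.0], array([ 0.51911647, -0.13226642,  0.095     ])), (0.62, [230.5, 224.3, 265.8, 264.5], array([ 0.39008384, -0.0010964 ,  0.095     ]))]
crate edge [0.55197141 0.31818161 0.12      ]
```

send_rows:
  plan:
    - {"offset": [0, 0, 30], "yaw": 0}
    - {"offset": [0, 0, 30], "yaw": 0}
    - {"offset": [0, 0, 20], "yaw": 0}
    - {"offset": [0, 0, 10], "yaw": 0}
    - {"offset": [0, 0, 7], "yaw": 0}
    - {"offset": [0, 0, 0], "yaw": 0}

```text
time: 3.6
tool_pos: [0.5168, -0.1113, 0.055]
tool_rot: [3.141, -0.0, 0.563]
contact_force: [-0.3, 0.5, -0.1]
opening: 0.092
grip_force: 0.0
```

send_rows:
  plan:
    - {"offset": [0, 0, 0], "yaw": 0}
    - {"offset": [0, 0, 0], "yaw": 0}
    - {"offset": [0, 0, 0], "yaw": 0}
    - {"offset": [0, 0, 0], "yaw": 0}
    - {"offset": [0, 0, 0], "yaw": 0}
    - {"offset": [0, 0, 0], "yaw": 0}
    - {"offset": [0, 0, 0], "yaw": 0}
    - {"offset": [0, 0, 0], "yaw": 0}
    - {"offset": [0, 0, 0], "yaw": 0}
    - {"offset": [0, 0, 0], "yaw": 0}
  hand: 1
  squeeze: 35

```text
time: 4.6
tool_pos: [0.5164, -0.1111, 0.0547]
tool_rot: [3.142, 0.0, 0.563]
contact_force: [-0.1, -0.1, 0.1]
opening: 0.0162
grip_force: 0.0
```

send_rows:
  plan:
    - {"offset": [0, 0, 0], "yaw": 0}
    - {"offset": [0, 0, 0], "yaw": 0}
    - {"offset": [0, 0, 0], "yaw": 0}
    - {"offset": [0, 0, 0], "yaw": 0}

```text
time: 5.0
tool_pos: [0.5166, -0.1113, 0.0547]
tool_rot: [3.141, -0.0, 0.563]
contact_force: [1.0, -1.9, 0.0]
opening: 0.0099
grip_force: 35.0
```

send_rows:
  plan:
    - {"offset": [0, 0, -10], "yaw": 0}
    - {"offset": [0, 0, -20], "yaw": 0}
    - {"offset": [0, 0, -25], "yaw": 0}
    - {"offset": [0, 0, -25], "yaw": 0}
    - {"offset": [0, 0, 0], "yaw": 0}
    - {"offset": [0, 0, 0], "yaw": 0}

```text
time: 5.6
tool_pos: [0.5159, -0.1109, 0.1343]
tool_rot: [-3.141, 0.0, 0.563]
contact_force: [-0.5, -0.0, -5.5]
opening: 0.0098
grip_force: 35.0
```

send_rows:
  plan:
    - {"offset": [0, 0, -25], "yaw": 0}
    - {"offset": [0, 0, -25], "yaw": 0}
    - {"offset": [0, 0, 0], "yaw": 0.115}
    - {"offset": [0, 0, 0], "yaw": 0.115}
    - {"offset": [0, 0, 0], "yaw": 0.115}
    - {"offset": [0, 0, 0], "yaw": 0.115}
    - {"offset": [0, 0, 0], "yaw": 0.115}
    - {"offset": [2.6, -10, 0], "yaw": 0}
    - {"offset": [2.6, -24, 0], "yaw": 0}
    - {"offset": [2.6, -28, 0], "yaw": 0}
    - {"offset": [2.6, -28, 0], "yaw": 0}
    - {"offset": [2.6, -28, 0], "yaw": 0}
    - {"offset": [2.6, -28, 0], "yaw": 0}
    - {"offset": [2.6, -28, 0], "yaw": 0}
    - {"offset": [2.6, -28, 0], "yaw": 0}
    - {"offset": [2.6, -28, 0], "yaw": 0}
    - {"offset": [2.6, -28, 0], "yaw": 0}
    - {"offset": [2.6, -28, 0], "yaw": 0}
    - {"offset": [2.6, -18, 0], "yaw": 0}
    - {"offset": [2.8, -9.6, 0], "yaw": 0}

```text
time: 7.6
tool_pos: [0.5536, 0.2038, 0.1836]
tool_rot: [3.141, 0.002, -0.009]
contact_force: [-0.1, -1.0, -5.2]
opening: 0.0103
grip_force: 35.0
```

send_rows:
  plan:
    - {"offset": [0, 0, 25], "yaw": 0}
    - {"offset": [0, 0, 25], "yaw": 0}
    - {"offset": [0, 0, 20], "yaw": 0}
    - {"offset": [0, 0, 0], "yaw": 0}
    - {"offset": [0, 0, 0], "yaw": 0}

```text
time: 8.1
tool_pos: [0.5544, 0.2016, 0.1147]
tool_rot: [3.141, 0.001, -0.012]
contact_force: [1.8, -0.5, -4.4]
opening: 0.0099
grip_force: 35.0
```

```bash
python3 - <<'E'
from h import *
save('scene','ov.png',(250,110,390,250),4)
s=status.observe(); print(s['time'],s['tool_pos'],s['tool_rot'],s['contact_force'],s['torque'])
E
```

```text
8.15 [0.55501084 0.20179672 0.11558725] [-3.14152021e+00 -1.45257791e-03 -1.21379557e-02] [ 0.4335218  -0.08094751 -4.72877612] [ 0.11505951 -0.07861934  0.01930364]
```

View pics/ov.png

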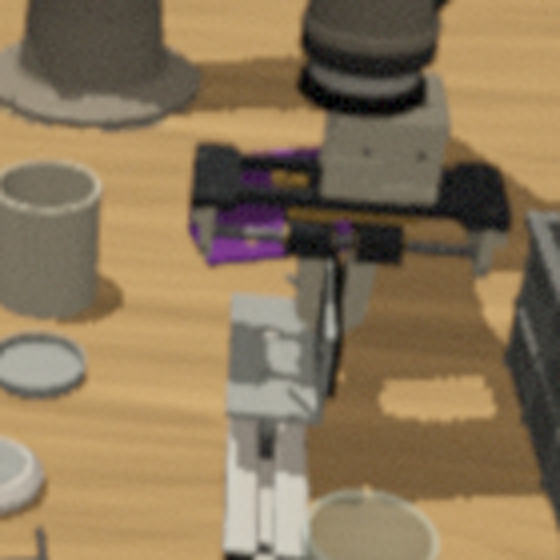

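The stop is level over the rail. The near foot corners are at crop (230,415) and (318,421), the far-left one at (232,296).

```bash
python3 - <<'E'
from h import *
g=lambda U,V,z:np.round(px2w('scene',250+(U+.5)/4-.5,110+(V+.5)/4-.5,z),4)
for p in [(230,413),(318,419),(232,296)]: print(g(*p,.065))
s=status.observe()
# expected foot corners in image (TCP-> grip at -z .0097)
t=np.array([.5544,.2018]); a=-.012; Rm=np.array([[np.cos(a),-np.sin(a)],[np.sin(a),np.cos(a)]])
for q in [(.07,-.061),(.07,-.005),(-.07,-.061)]:
    w=t+Rm@np.array(q); u=w2px('scene',[*w,.065]); print(w,(u-[250,110]+.5)*4-.5)
E
```

```text
[0.6268 0.1442 0.065 ]
[0.6253 0.1986 0.065 ]
[0.4895 0.1433 0.065 ]
[0.62366298 0.13996441] [223.35415028 409.40767715]
[0.62433496 0.19596038] [313.61133895 417.70656951]
[0.48367306 0.14164437] [229.71025323 291.41407677]
```

send_rows:
  plan:
    - {"offset": [0, 0, 10], "yaw": 0}
    - {"offset": [0, 0, 8], "yaw": 0}
    - {"offset": [0, 0, 5], "yaw": 0}
    - {"offset": [0, 0, 3], "yaw": 0}
    - {"offset": [0, 0, 0], "yaw": 0}
    - {"offset": [0, 0, 0], "yaw": 0}

```text
time: 8.75
tool_pos: [0.5543, 0.2021, 0.0888]
tool_rot: [3.142, -0.0, -0.012]
contact_force: [0.7, 0.5, -5.3]
opening: 0.0096
grip_force: 35.0
```

send_rows:
  plan:
    - {"offset": [0, 0, 1], "yaw": 0}
    - {"offset": [0, 0, 1], "yaw": 0}
    - {"offset": [0, 0, 1], "yaw": 0}
    - {"offset": [0, 0, 1], "yaw": 0}
    - {"offset": [0, 0, 0], "yaw": 0}

```text
time: 9.25
tool_pos: [0.5541, 0.202, 0.0845]
tool_rot: [3.141, 0.0, -0.012]
contact_force: [-0.3, -0.4, -5.5]
opening: 0.0098
grip_force: 35.0
```

send_rows:
  plan:
    - {"offset": [0, 0, 0.5], "yaw": 0}
    - {"offset": [0, 0, 0.5], "yaw": 0}
    - {"offset": [0, 0, 0], "yaw": 0}

```text
time: 9.55
tool_pos: [0.5542, 0.202, 0.0836]
tool_rot: [3.141, 0.0, -0.012]
contact_force: [0.4, 0.9, -6.2]
opening: 0.0098
grip_force: 35.0
```

send_rows:
  plan:
    - {"offset": [0, 0, 0.5], "yaw": 0}
    - {"offset": [0, 0, 0.5], "yaw": 0}
    - {"offset": [0, 0, 0], "yaw": 0}

```text
time: 9.85
tool_pos: [0.5542, 0.202, 0.0826]
tool_rot: [3.142, 0.0, -0.012]
contact_force: [0.6, -0.1, -5.4]
opening: 0.0099
grip_force: 35.0
```

send_rows:
  plan:
    - {"offset": [0, 0, 0.5], "yaw": 0}
    - {"offset": [0, 0, 0], "yaw": 0}
    - {"offset": [0, 0, 0], "yaw": 0}

```text
time: 10.15
tool_pos: [0.5542, 0.202, 0.0822]
tool_rot: [3.141, -0.0, -0.012]
contact_force: [0.7, -0.6, -5.5]
opening: 0.0093
grip_force: 35.0
```

No contact, so it may be entering straight over the pins. Carrying on down.

send_rows:
  plan:
    - {"offset": [0, 0, 0.5], "yaw": 0}
    - {"offset": [0, 0, 0.5], "yaw": 0}
    - {"offset": [0, 0, 0], "yaw": 0}

```text
time: 10.45
tool_pos: [0.5542, 0.202, 0.0811]
tool_rot: [3.141, 0.0, -0.012]
contact_force: [-0.2, -1.2, -5.7]
opening: 0.0102
grip_force: 35.0
```

send_rows:
  plan:
    - {"offset": [0, 0, 0.5], "yaw": 0}
    - {"offset": [0, 0, 0.5], "yaw": 0}
    - {"offset": [0, 0, 0], "yaw": 0}

```text
time: 10.75
tool_pos: [0.5542, 0.202, 0.0801]
tool_rot: [3.141, 0.0, -0.012]
contact_force: [0.2, 0.0, -5.2]
opening: 0.0094
grip_force: 35.0
```

send_rows:
  plan:
    - {"offset": [0, 0, 0.5], "yaw": 0}
    - {"offset": [0, 0, 0.5], "yaw": 0}
    - {"offset": [0, 0, 0.5], "yaw": 0}
    - {"offset": [0, 0, 0.5], "yaw": 0}
    - {"offset": [0, 0, 0], "yaw": 0}

```text
time: 11.25
tool_pos: [0.5542, 0.202, 0.0781]
tool_rot: [3.141, 0.0, -0.012]
contact_force: [-0.1, -0.1, -5.4]
opening: 0.0095
grip_force: 35.0
```

send_rows:
  plan:
    - {"offset": [0, 0, 0.5], "yaw": 0}
    - {"offset": [0, 0, 0.5], "yaw": 0}
    - {"offset": [0, 0, 0.5], "yaw": 0}
    - {"offset": [0, 0, 0], "yaw": 0}

```text
time: 11.65
tool_pos: [0.5542, 0.202, 0.0766]
tool_rot: [3.141, 0.0, -0.012]
contact_force: [0.0, 0.4, -5.9]
opening: 0.0101
grip_force: 35.0
```

send_rows:
  plan:
    - {"offset": [0, 0, 0.5], "yaw": 0}
    - {"offset": [0, 0, 0.5], "yaw": 0}
    - {"offset": [0, 0, 0], "yaw": 0}

```text
time: 11.95
tool_pos: [0.5542, 0.202, 0.0756]
tool_rot: [3.141, 0.0, -0.012]
contact_force: [0.9, -0.6, -5.5]
opening: 0.0099
grip_force: 35.0
```

send_rows:
  plan:
    - {"offset": [0, 0, 0.4], "yaw": 0}
    - {"offset": [0, 0, 0.3], "yaw": 0}
    - {"offset": [0, 0, 0], "yaw": 0}

```text
time: 12.25
tool_pos: [0.5542, 0.202, 0.0749]
tool_rot: [3.141, 0.0, -0.012]
contact_force: [-0.1, -0.0, -6.0]
opening: 0.0096
grip_force: 35.0
```

send_rows:
  plan:
    - {"offset": [0, 0, 0.3], "yaw": 0}
    - {"offset": [0, 0, 0], "yaw": 0}
    - {"offset": [0, 0, 0], "yaw": 0}

```text
time: 12.55
tool_pos: [0.5543, 0.202, 0.0748]
tool_rot: [3.142, -0.0, -0.012]
contact_force: [0.1, -0.3, -4.1]
opening: 0.0099
grip_force: 35.0
```

Force is starting to drop: the foot is touching the rail top at the expected height. Small further steps.

send_rows:
  plan:
    - {"offset": [0, 0, 0.2], "yaw": 0}
    - {"offset": [0, 0, 0], "yaw": 0}
    - {"offset": [0, 0, 0], "yaw": 0}

```text
time: 12.85
tool_pos: [0.5543, 0.202, 0.0748]
tool_rot: [3.142, -0.0, -0.012]
contact_force: [-1.5, 0.5, -0.7]
opening: 0.0098
grip_force: 35.0
```

send_rows:
  plan:
    - {"offset": [0, 0, 0], "yaw": 0}
    - {"offset": [0, 0, 0], "yaw": 0}
    - {"offset": [0, 0, 0], "yaw": 0}
  squeeze: 5

```text
time: 13.15
tool_pos: [0.5543, 0.202, 0.0748]
tool_rot: [3.142, -0.0, -0.012]
contact_force: [-2.0, -1.0, 1.8]
opening: 0.0099
grip_force: 5.0
```

send_rows:
  plan:
    - {"offset": [0, 0, 0], "yaw": 0}
    - {"offset": [0, 0, 0], "yaw": 0}
    - {"offset": [0, 0, 0], "yaw": 0}
    - {"offset": [0, 0, 0], "yaw": 0}
    - {"offset": [0, 0, 0], "yaw": 0}
    - {"offset": [0, 0, 0], "yaw": 0}
    - {"offset": [0, 0, 0], "yaw": 0}
    - {"offset": [0, 0, 0], "yaw": 0}
    - {"offset": [0, 0, 0], "yaw": 0}
    - {"offset": [0, 0, 0], "yaw": 0}
    - {"offset": [0, 0, 0], "yaw": 0}
    - {"offset": [0, 0, 0], "yaw": 0}
  hand: 0

```text
time: 14.35
tool_pos: [0.5542, 0.202, 0.0745]
tool_rot: [3.141, -0.0, -0.012]
contact_force: [0.4, -0.1, -0.2]
opening: 0.0914
grip_force: 0.0
```

send_rows:
  plan:
    - {"offset": [0, 0, -5], "yaw": 0}
    - {"offset": [0, 0, -15], "yaw": 0}
    - {"offset": [0, 0, -30], "yaw": 0}
    - {"offset": [0, 0, -40], "yaw": 0}
    - {"offset": [0, 0, -40], "yaw": 0}
    - {"offset": [0, 20, -20], "yaw": 0}
    - {"offset": [0, 40, 0], "yaw": 0}
    - {"offset": [0, 40, 0], "yaw": 0}
    - {"offset": [0, 40, 0], "yaw": 0}
    - {"offset": [0, 40, 0], "yaw": 0}
    - {"offset": [0, 0, 0], "yaw": 0}
    - {"offset": [0, 0, 0], "yaw": 0}

```text
time: 15.55
tool_pos: [0.552, 0.0213, 0.2249]
tool_rot: [-3.141, -0.0, -0.014]
contact_force: [0.0, 0.4, -0.1]
opening: 0.0919
grip_force: 0.0
```

```bash
python3 - <<'E'
from h import *
save('scene','fin.png',(250,130,390,250),5)
print(status.observe()['time'])
E
```

```text
15.6
```

View pics/fin.png

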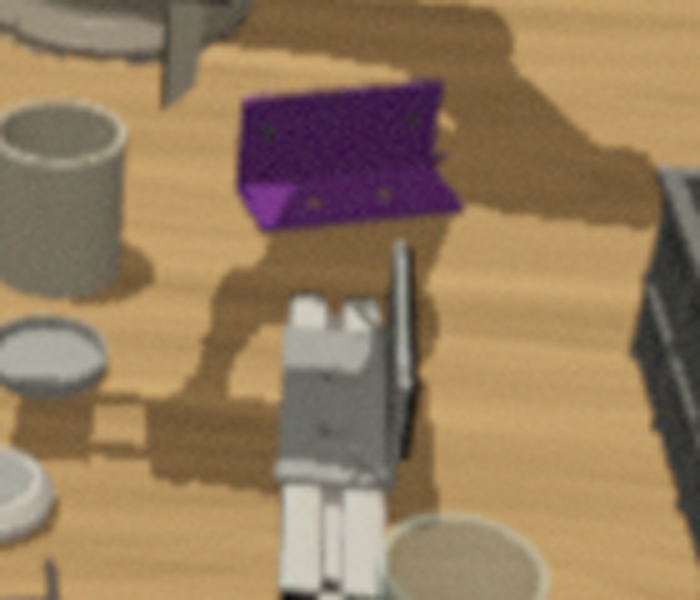

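The stop lies flat on the rail. The pins show in both holes at crop (325,378) and (325,430), the upright stands on the crate side, and the gripper is clear.

```bash
python3 -c "
from cell import ticket; print(ticket.hand_in())"
```

```text
the job is handed in; nothing more can be done
None
```

The crate stop is fitted over both rail pins and lies flat on the rail, rubber upright towards the bottle crate; it is released, and the job is handed in (no verdict was returned).

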